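# Turn the decoder board over and hold the loupe in focus above its chip

### The arm

A 6-joint arm with a two-finger parallel gripper is mounted at the origin on a cart in front of the work surface, level with it; the furniture and walls round the work are solid. World frame = base frame: x ahead of the robot, y to its left, z up, the work surface at z = 0. Lengths are in mm, angles in rad, forces in N, time in s.
With the tool pointing down it reaches from about 400 to 925 mm from the base axis. Payload 12.5 kg.
Tool frame: the origin (TCP) lies midway between the tips of the shut fingers; the grasp point (between the pads) lies 19 mm behind it; z points along the fingers, y is the line along which they close (so a half turn about z gives the same grasp; the last joint's range is limited). The gripper opens to 95 mm and grips with 3 to 60 N. Pads are 20 mm wide; open, the fingers measure 119 mm over their backs; the gripper's body (75 mm by 180 mm) begins 59 mm behind the grasp point.
Start: joints at [-1.448, 0.491, 1.559, -0, 1.092, -0.106], TCP at [141.778, -608.725, 214.661] pointing down, gripper open.
Joint ranges: [-3.1, 3.1], [-0.84, 2.19], [0.05, 2.79], [-1.13, 4.28], [0.06, 2.93], [-2.69, 2.69]. Speed limits (rad/s): [2.22, 2.22, 2.79, 3.14, 3.14, 3.14].

### API

Orientations are given as [roll, pitch, yaw] about the fixed x, y, z axes, in that order (R = Rz(yaw) Ry(pitch) Rx(roll)).
In Python, from cell import state, viewer, env, models gives the robot as it stands. The module is installed in compiled form; this text tells all that it offers.
- The arm moves only by the tool arm_command, never from a script. Its argument "rows" is a list of rows, each a list of 2 entries, a list of its own where there are three numbers: the shift along the tool's x, y, z normalised to -1 to 1, where 1 is 0.25 m, then the turn about the tool's z normalised to -1 to 1, where 1 is pi rad. A call has exactly 5 rows; each row shifts and turns the commanded pose from where the row before left it, along the tool's axes as they then stand; what a row does not reach is not made up. A row lasts 1/10 s, in which the tool goes at most 50 mm and 8.59 degrees, less where a joint would pass 70% of its speed; a pose out of reach is approached as far as the arm can. A call with a number of a shift or a turn outside -1 to 1 is refused whole. A call with a gripper value outside its range is refused whole. "claw" is the opening, from 0 (shut) to 1 (fully open), set as the call begins (left out, the last holds). The fingers move at their own pace and stop on an object; the grip force is fixed at half the most. Time passes only in rows, so rows that do not move let the fingers close, or fill a call up. It gives the time, the measured TCP pose, the force, the opening and the grip force at its end, in the units of the state.
- state(): the state, without advancing time (a new reading comes with each control period).
- viewer.read_camera(name): name is "scene" or "side" or "wrist"; returns (picture, depth): 384x512x3 uint8, red, green, blue; 384x512 float32, mm along the optical axis (not along the pixel's ray), 0 where there is no reading.
- viewer.get_calibration(name): a dict with "camera_matrix" (3x3 intrinsics, pixels), "world_to_cam" (4x4, takes a point from world to camera coordinates). Camera axes: x right, y up, looking along -z (the intrinsics and any distortion apply to the point x, -y, -z); pixel columns grow to the right and rows downward; lengths in mm; the calibration is good to about 2 mm. A picture is of the moment at which its call begins: read the wrist's pose just before it. get_calibration takes no time and is no camera call; for the wrist camera it gives the pose at the moment of the call.
- env.job_done(): hands the job in; it is judged then, once.
Trained networks look in the newest picture that a camera, given by its name, has taken for a name from the list of things; names that differ only in an ending like _2 or _b are one class to them, and where a whole thing is asked for, a point or a joint stands for the part that bears it (a point fixed in the world has none). Each returns a list of dicts, best first, with "confidence" (0 to 1); they miss things now and then, are a little off and sometimes report something else, mostly with a low value. They report only what shows in the picture. A call takes as long as a camera call.
- models.search_frame(camera, label): "position" ([x, y, z] in mm, in world coordinates, good to about 4 mm: the middle of the surface that is visible of it).
- models.mark_of(camera, label): "position" ([x, y, z] in mm, in world coordinates, good to about 4 mm: a listed point, or the origin of a listed thing).
The state is a dict: "t": time; "joints": joint angles; "qvel": joint speeds; "tau": joint torques, N m; "eef_pos": TCP position; "tcp_rot": TCP orientation; "ft_force": force on the tool from outside, world axes, zero at the start; "moment": the same for the moment, N m; "opening": opening from 0.0 (shut) to 1.0 (fully open); "grip_force": force on a finger pad.
Only numpy, scipy, OpenCV 4.12 (cv2) and the standard library are available. Lean on these libraries where they do the work, as an engineer would, in place of code of your own. Each camera call takes 0.05 s, during which the arm holds its last target. There are 200 camera calls.

### The job

Turn the circuit board in the turnover stand right over with its crank until it lies level with the chip side up, then take the loupe by its handle and hold it level with the middle of its lens straight above the square chip, at the height that the brass pointer on the pillar marks. Keep the loupe clear of the board and stand, do not shift the brass pointer or the other things on the work board, and finish while still holding the loupe there; do not put it down.

Things in the scene. Friction and masses are not known exactly. Their poses are not given: they have to be found in the camera images.
- stand: Turnover stand for circuit boards, fixed on the plywood work board (top 24 mm above the table). Origin: underside, below the middle of the turning axis; z up, x from the axis towards the thin pillar, y along the axis towards the crank. Axis level, at z = 52 mm. Base x -49..73, y -76..76 mm; posts at y = +-63, 63 mm high; pillar 8 mm thick at x = 64, y = 0, 153 mm high.
- turn_frame (a joint): Angle of the frame carrying the circuit board (72 x 108 mm, 8 mm thick, parts up to 11 mm from its middle plane). Turns about the stand's +y between stops at 0 (bulky components up) and 3.142 rad (chip face up), level at both. Starts at 0 to 0.3. Light friction (about 1 N at the crank pin) keeps it where it is left.
- crank_pin (a point): Middle of the crank pin's free length: plain steel pin, 10 mm thick, 42 mm free, parallel to the turning axis, fixed to the frame. In the stand's frame at x = -45*cos(a), y = 98, z = 52 + 45*sin(a) mm for frame angle a: it starts on the side away from the pillar, goes over the top and ends on the pillar's side. Its orientation turns with the frame.
- chip (a point): Outer face, at its middle, of the square black chip (15 mm) on the board face that is down at the start. It lies over the turning axis, 20 mm from the board's middle towards the crank; once turned over it is the only large part on the upper face, 56 mm above the stand's origin.
- focus_mark (a point): Brass pointer of the collar on the pillar, 14 mm from the pillar's centre towards the turning axis. Its height is the focal height for the middle of the lens; set anywhere from 112 to 142 mm above the stand's origin. The collar (17 mm across, 7 mm high) slips if pushed hard. z up.
- loupe_lens (a point): Middle of the loupe's lens, half-way through its thickness. Loupe: steel ring 54 mm across, 12 mm high, clear lens, straight dark handle; 157 mm long, about 70 g. It starts lying flat on the work board, this point 6 mm above it. z: lens axis (up as it lies); x: from handle to lens.
- loupe_handle (a point): Grip point in the loupe's handle, half-way up: 75 mm behind the lens middle along the loupe's x and 3 mm above it, 9 mm above the work board at the start. The handle is a bar 18 mm wide, 18 mm high, from 55 mm behind this point to 37 mm ahead of it. Axes as the lens.
- pot_a: Bystander, to be left alone: paint pot with white screw cap, 33 mm across, 30 mm high, near the left end of the board. Origin at the middle of its underside.
- rule: Bystander, to be left alone: pocket tape measure standing on edge, 28 x 64 x 48 mm, near the right end. Origin at the middle of its underside.
- pot_b: Bystander, to be left alone: second paint pot, 33 mm across, 30 mm high, near the middle of the board. Origin at the middle of its underside.
- terminals: Bystander, to be left alone: white terminal strip, 17 x 60 x 17 mm, near the middle of the board. Origin at the middle of its underside.
- loupe: The hand loupe as a whole (see loupe_lens). Origin: on its underside, 50 mm behind the lens middle along its x axis.

How it is judged:
By the outcome, as a careful person would: the job done as asked, in the order asked, and still so for the second after the job is handed in, while the arm keeps its last pose, push and grip.
It also fails if it takes over 58 s, if anything falls off the work surface, if the arm or the gripper's body presses on something with over 40 N, if the wrist force passes 120 N, or if a joint passes its speed limit or range.

## Working session

There is one attempt and no reset: what is moved stays moved. The work goes in short steps, Python scripts to look and compute and a tool call to move; the robot and the scene stay as the last step left them, time stands still between calls to the robot, and variables do not carry over. Pictures are saved under pics/ and viewed, at most 10 in all, crops included, and the job is handed in when it is done.

Besides the shell and the picture viewer there is one more tool, called after ">>>" by a JSON object that holds its "api" and its "payload". arm_command: Moves the arm, as the interface text tells. Scaled input: -1 to 1 covers 0.25 m each way for a shift and pi rad each way for a turn. Its arguments: {"type":"object","properties":{"rows":{"type":"array","items":{"type":"array"}},"claw":{"type":"number"}},"required":["rows"]}

```bash
mkdir -p pics; python3 - <<'E'
from cell import state, viewer, env, models
import cv2, numpy as np
s=state(); print(s)
for c in ["scene","side"]:
    p,d=viewer.read_camera(c); cv2.imwrite(f"pics/{c}0.png",p[:,:,::-1]); np.save(f"pics/{c}0d.npy",d)
    for l in ["stand","crank_pin","focus_mark","loupe_lens","loupe_handle","loupe","pot_a","pot_b","rule","terminals"]:
        r=models.mark_of(c,l)[:2]
        print(c,l,[(np.round(x["position"]).tolist(),round(x["confidence"],2)) for x in r])
E
```

```text
{'t': 0.0, 'joints': array([-1.44758399e+00,  4.91542123e-01,  1.55943733e+00,  3.01659194e-08,
        1.09169872e+00, -1.05579109e-01]), 'qvel': array([ 1.31085341e-03, -7.28555199e-04, -1.24777826e-04, -4.43789643e-05,
        1.74406566e-04, -4.06702115e-04]), 'tau': array([-2.61935102e-04, -6.12633276e+01, -2.58179355e+01,  6.92469534e-02,
        4.81931702e-02, -9.19216541e-05]), 'eef_pos': array([ 141.75583614, -608.46764287,  214.07675392]), 'tcp_rot': array([-3.14051318e+00, -1.14422063e-04,  2.28791369e-01]), 'ft_force': array([ 0.43207864, -0.22148614,  0.49651247]), 'moment': array([0.03084287, 0.02922924, 0.02749619]), 'grip_force': 0.0, 'opening': 1.001159937095221}
scene stand [([516.0, 128.0, 26.0], 0.83)]
scene crank_pin [([466.0, 220.0, 88.0], 0.62)]
scene focus_mark [([570.0, 128.0, 144.0], 0.49)]
scene loupe_lens []
scene loupe_handle [([489.0, -217.0, 33.0], 0.67)]
scene loupe [([508.0, -224.0, 24.0], 0.54)]
scene pot_a [([464.0, 5.0, 24.0], 0.65), ([464.0, 221.0, 89.0], 0.62)]
scene pot_b [([464.0, 5.0, 24.0], 0.65), ([464.0, 221.0, 89.0], 0.62)]
scene rule []
scene terminals []
side stand [([515.0, 120.0, 23.0], 0.63)]
side crank_pin [([465.0, 217.0, 86.0], 0.82)]
side focus_mark []
side loupe_lens [([550.0, -246.0, 29.0], 0.56), ([516.0, 143.0, 71.0], 0.34)]
side loupe_handle [([487.0, -216.0, 33.0], 0.93)]
side loupe [([510.0, -224.0, 21.0], 0.73)]
side pot_a [([458.0, 4.0, 23.0], 0.4)]
side pot_b [([458.0, 4.0, 23.0], 0.4)]
side rule [([418.0, -361.0, 23.0], 0.95), ([460.0, 2.0, 24.0], 0.6)]
side terminals [([548.0, -2.0, 26.0], 0.59)]
```

View pics/scene0.png

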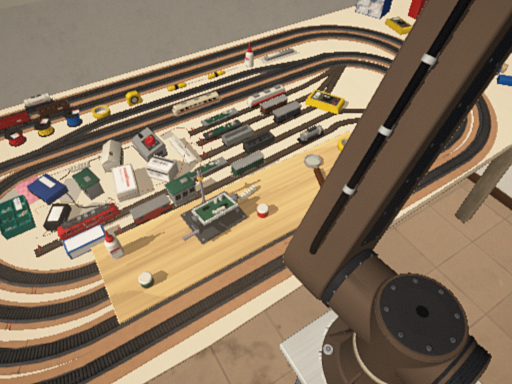

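View pics/side0.png

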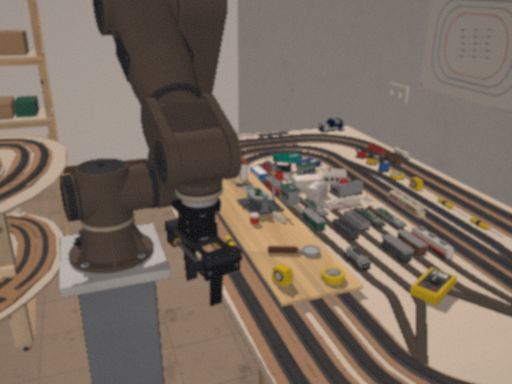

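```bash
cat > h.py <<'E'
from cell import viewer
import numpy as np
def cloud(d,cam):
    c=viewer.get_calibration(cam);K=np.array(c["camera_matrix"]);W=np.array(c["world_to_cam"])
    v,u=np.mgrid[:d.shape[0],:d.shape[1]]
    X=np.stack([(u-K[0,2])/K[0,0]*d,-(v-K[1,2])/K[1,1]*d,-d,np.ones_like(d)],-1)
    return (X@np.linalg.inv(W).T)[...,:3]
E
python3 - <<'E'
from h import *
from cell import viewer
for c in ["scene","side"]:
    k=viewer.get_calibration(c); print({a:(np.round(b,3).tolist() if a!="world_to_cam" else np.round(np.linalg.inv(b),2).tolist()) for a,b in k.items()})
    P=cloud(np.load(f"pics/{c}0d.npy"),c); q=P.reshape(-1,3)
    # loupe points
    m=(q[:,0]>380)&(q[:,0]<620)&(q[:,1]>-320)&(q[:,1]<-150)&(q[:,2]>30)&(q[:,2]<60); L=q[m]
    h=L[L[:,2]>38]; 
    if len(h)>10:
        mu=h.mean(0);w,V=np.linalg.eigh(np.cov(h[:,:2].T)); d=V[:,1]; t=(h[:,:2]-mu[:2])@d; s=(h[:,:2]-mu[:2])@V[:,0]
        print(c,"handle",mu,d,np.percentile(t,[0,2,98,100]),np.percentile(s,[2,98]),len(h),np.percentile(h[:,2],50))
    # pillar
    m=(q[:,0]>500)&(q[:,0]<660)&(q[:,1]>80)&(q[:,1]<180)&(q[:,2]>105)&(q[:,2]<190); L=q[m]
    for z in range(105,190,3):
        a=L[(L[:,2]>=z)&(L[:,2]<z+3)]
        if len(a): print(z,len(a),a[:,:2].min(0).round(),a[:,:2].max(0).round())
    m=(q[:,1]>200)&(q[:,1]<280)&(q[:,0]<620)&(q[:,0]>400)&(q[:,2]>60)&(q[:,2]<150);L=q[m]
    if len(L): print(c,"pin",len(L),np.median(L,0),np.percentile(L,[3,97],axis=0))
E
```

```text
{'camera_matrix': [[360.99, 0.0, 257.258], [0.0, 360.99, 186.961], [0.0, 0.0, 1.0]], 'world_to_cam': [[-0.53, 0.64, -0.56, -56.17], [-0.85, -0.4, 0.35, 348.87], [0.0, 0.66, 0.75, 848.57], [0.0, 0.0, 0.0, 1.0]]}
scene handle [ 490.6425185  -217.92786655   41.98002855] [-0.9268491   0.37543408] [-91.83922509 -75.12298438  39.73054369  42.9592874 ] [-8.120948    9.64610189] 103 42.32806050369254
105 2 [577. 129.] [577. 132.]
108 1 [578. 134.] [578. 134.]
111 3 [576. 129.] [579. 134.]
114 2 [576. 127.] [578. 132.]
117 2 [576. 131.] [579. 133.]
120 3 [574. 128.] [578. 133.]
123 1 [577. 127.] [577. 127.]
126 2 [575. 130.] [577. 132.]
129 2 [576. 130.] [579. 134.]
132 4 [575. 129.] [578. 134.]
141 7 [564. 127.] [579. 138.]
144 15 [559. 123.] [594. 138.]
147 10 [574. 123.] [589. 136.]
150 1 [575. 131.] [575. 131.]
153 3 [576. 130.] [578. 134.]
156 3 [574. 130.] [578. 134.]
159 2 [576. 129.] [578. 131.]
162 2 [577. 131.] [577. 134.]
165 5 [575. 126.] [579. 133.]
171 3 [576. 130.] [580. 134.]
174 2 [575. 129.] [583. 133.]
177 10 [574. 126.] [582. 135.]
180 1 [581. 132.] [581. 132.]
scene pin 7
[... 684 characters left out ...]
577. 119.] [578. 126.]
123 1 [582. 128.] [582. 128.]
126 2 [576. 123.] [581. 126.]
129 1 [582. 128.] [582. 128.]
132 2 [574. 118.] [578. 127.]
135 3 [563. 122.] [583. 130.]
138 6 [558. 118.] [592. 132.]
141 9 [569. 116.] [592. 134.]
144 2 [573. 116.] [575. 122.]
147 2 [575. 120.] [578. 123.]
150 2 [576. 124.] [582. 129.]
153 1 [577. 127.] [577. 127.]
156 1 [578. 119.] [578. 119.]
159 2 [577. 123.] [579. 127.]
162 2 [577. 123.] [579. 127.]
165 1 [581. 128.] [581. 128.]
168 2 [574. 121.] [579. 124.]
171 3 [574. 120.] [582. 128.]
174 2 [579. 124.] [583. 124.]
side pin 14 [460.30462335 219.44281354  87.33459994] [[456.48156747 201.1946937   82.85567486]
 [465.05607732 233.37599069  89.55992423]]
```

The scene view shows the stand at about (212,215) with its crank on the left, the loupe at (315,165), and the second pot at (262,210). In the side view the loupe handle is at (283,250) and its lens at (311,251). Next I go to a wrist-camera view above the stand.

```bash
cat > plan.py <<'E'
# python plan.py "x,y,z,yaw,n" ...  : rows from the commanded pose (or state) through the waypoints, n rows each
import sys,numpy as np,json
from cell import state
def rows(p,yaw,wps):
    out=[];p=np.array(p,float)
    for x,y,z,w,n in wps:
        n=int(n);t=np.array([x,y,z]);p0=p.copy();y0=yaw
        for i in range(1,n+1):
            g=p0+(t-p0)*i/n;gy=y0+(w-y0)*i/n
            c,s=np.cos(yaw),np.sin(yaw);d=g-p
            sh=np.round(np.array([c*d[0]+s*d[1],s*d[0]-c*d[1],-d[2]])/250,3);tr=round(-(gy-yaw)/np.pi,4)
            p=p+250*np.array([c*sh[0]+s*sh[1],s*sh[0]-c*sh[1],-sh[2]]);yaw-=tr*np.pi
            out.append([sh.tolist(),tr])
    while len(out)%5: out.append([[0,0,0],0])
    for k in range(0,len(out),5): print(json.dumps(out[k:k+5]).replace(" ",""))
    print("end",p.round(1),round(yaw,3))
if __name__=="__main__":
    s=state();rows(s["eef_pos"],s["tcp_rot"][2],[[float(v) for v in a.split(",")] for a in sys.argv[1:]])
E
python3 plan.py 480,-300,300,0.95,10 460,130,330,1.64,10
```

```text
[[[0.16,-0.09,-0.034],-0.023],[[0.166,-0.077,-0.034],-0.0229],[[0.171,-0.066,-0.034],-0.023],[[0.175,-0.053,-0.035],-0.0229],[[0.179,-0.041,-0.034],-0.023]]
[[[0.181,-0.027,-0.034],-0.0229],[[0.182,-0.015,-0.034],-0.023],[[0.183,-0.001,-0.034],-0.023],[[0.183,0.012,-0.034],-0.0229],[[0.182,0.026,-0.034],-0.023]]
[[[0.135,-0.107,-0.012],-0.022],[[0.142,-0.097,-0.012],-0.0219],[[0.149,-0.087,-0.012],-0.022],[[0.154,-0.076,-0.012],-0.0219],[[0.159,-0.066,-0.012],-0.022]]
[[[0.164,-0.054,-0.012],-0.022],[[0.166,-0.044,-0.012],-0.0219],[[0.17,-0.031,-0.012],-0.022],[[0.171,-0.02,-0.012],-0.0219],[[0.172,-0.008,-0.012],-0.022]]
end [460.  130.1 329.9] 1.64
```

>>> {"api": "arm_command", "payload": {"rows": [[[0.16,-0.09,-0.034],-0.023],[[0.166,-0.077,-0.034],-0.0229],[[0.171,-0.066,-0.034],-0.023],[[0.175,-0.053,-0.035],-0.0229],[[0.179,-0.041,-0.034],-0.023]]}}

```text
t: 1.6
eef_pos: [312.0, -452.9, 257.9]
tcp_rot: [3.141, 0.0, 0.592]
ft_force: [0.4, -0.5, 0.5]
opening: 1.001
grip_force: 0.0
```

>>> {"api": "arm_command", "payload": {"rows": [[[0.181,-0.027,-0.034],-0.0229],[[0.182,-0.015,-0.034],-0.023],[[0.183,-0.001,-0.034],-0.023],[[0.183,0.012,-0.034],-0.0229],[[0.182,0.026,-0.034],-0.023]]}}

```text
t: 2.1
eef_pos: [481.3, -298.5, 300.5]
tcp_rot: [3.141, 0.0, 0.953]
ft_force: [0.0, -0.8, -0.6]
opening: 0.998
grip_force: 0.0
```

>>> {"api": "arm_command", "payload": {"rows": [[[0.135,-0.107,-0.012],-0.022],[[0.142,-0.097,-0.012],-0.0219],[[0.149,-0.087,-0.012],-0.022],[[0.154,-0.076,-0.012],-0.0219],[[0.159,-0.066,-0.012],-0.022]]}}

```text
t: 2.6
eef_pos: [469.6, -83.4, 315.2]
tcp_rot: [3.141, 0.0, 1.298]
ft_force: [0.1, -0.2, 0.3]
opening: 1.006
grip_force: 0.0
```

>>> {"api": "arm_command", "payload": {"rows": [[[0.164,-0.054,-0.012],-0.022],[[0.166,-0.044,-0.012],-0.0219],[[0.17,-0.031,-0.012],-0.022],[[0.171,-0.02,-0.012],-0.0219],[[0.172,-0.008,-0.012],-0.022]]}}

```text
t: 3.1
eef_pos: [459.6, 131.8, 330.2]
tcp_rot: [3.141, 0.0, 1.643]
ft_force: [0.4, -0.8, -0.4]
opening: 1.002
grip_force: 0.0
```

```bash
python3 - <<'E'
from cell import state, viewer, env, models
import cv2, numpy as np
s=state(); print(s["t"],s["eef_pos"],s["tcp_rot"])
k=viewer.get_calibration("wrist"); print(np.round(np.linalg.inv(k["world_to_cam"]),3),k["camera_matrix"])
p,d=viewer.read_camera("wrist"); cv2.imwrite("pics/w1.png",p[:,:,::-1]); np.savez("pics/w1.npz",d=d,W=k["world_to_cam"],K=k["camera_matrix"])
for c in ["wrist","scene","side"]:
  if c!="wrist": viewer.read_camera(c)
  for l in ["stand","crank_pin","focus_mark","loupe_lens","loupe_handle","pot_a"]:
    r=models.mark_of(c,l)[:2]
    print(c,l,[(np.round(x["position"],1).tolist(),round(x["confidence"],2)) for x in r])
E
```

```text
3.1 [459.56356352 131.83151351 330.22901997] [3.14101368e+00 5.99948405e-05 1.64281811e+00]
[[ 9.97000e-01 -7.00000e-02 -1.70000e-02  4.55789e+02]
 [ 7.20000e-02  9.67000e-01  2.43000e-01  1.98747e+02]
 [-0.00000e+00 -2.43000e-01  9.70000e-01  5.00458e+02]
 [ 0.00000e+00  0.00000e+00  0.00000e+00  1.00000e+00]] [[335.82080386   0.         259.88177107]
 [  0.         335.82080386 193.95719945]
 [  0.           0.           1.        ]]
wrist stand [([521.0, 123.3, 24.8], 0.59)]
wrist crank_pin [([461.6, 220.7, 83.0], 0.78), ([550.3, -2.1, 22.4], 0.53)]
wrist focus_mark [([569.6, 130.4, 140.9], 0.6)]
wrist loupe_lens []
wrist loupe_handle [([460.4, 6.0, 19.9], 0.55)]
wrist pot_a [([462.3, 6.1, 19.8], 0.82)]
scene stand [([513.9, 127.2, 25.1], 0.84)]
scene crank_pin [([467.0, 222.4, 85.9], 0.85)]
scene focus_mark [([564.4, 127.9, 142.8], 0.38)]
scene loupe_lens []
scene loupe_handle []
scene pot_a []
side stand [([512.4, 124.5, 22.3], 0.71)]
side crank_pin [([463.3, 218.9, 86.5], 0.61)]
side focus_mark []
side loupe_lens [([550.5, -248.2, 33.4], 0.84)]
side loupe_handle [([485.1, -212.8, 35.3], 0.63), ([513.2, 121.1, 20.7], 0.58)]
side pot_a [([436.3, 360.6, 20.6], 0.66), ([462.5, 2.8, 23.0], 0.46)]
```

View pics/w1.png

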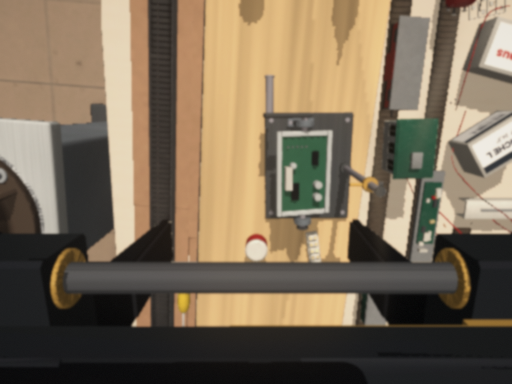

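The wrist picture shows the stand's base spanning about (265,112)–(352,218), the crank pin at (269,75–112), and the pillar with its brass collar at (350–375,168–185). I'll compute the stand pose from the depth data.

```bash
python3 - <<'E'
from h import *
import cv2
z=np.load("pics/w1.npz"); d=z["d"];K=z["K"];W=z["W"]
v,u=np.mgrid[:384,:512]
P=(np.stack([(u-K[0,2])/K[0,0]*d,-(v-K[1,2])/K[1,1]*d,-d,np.ones_like(d)],-1)@np.linalg.inv(W).T)[...,:3]
im=cv2.imread("pics/w1.png"); roi=(u>225)&(u<385)&(v>60)&(v<226)
b=roi&(im.max(-1)<90)&(P[...,2]<60)&(P[...,2]>15)
n,l,st,ce=cv2.connectedComponentsWithStats(b.astype(np.uint8)); k=1+st[1:,4].argmax(); m=l==k
q=P[m]; print("base px",st[k],"z med",np.median(q[:,2]))
top=q
for f in (0,):
    # back-project onto base-top plane with median z
    r=cv2.minAreaRect(q[:,:2].astype(np.float32)); print("rect",r)
pl=P[(u<262)&(u>215)&(v>60)&(v<220)&(d>0)]; print("board z",np.median(pl[:,2]))
pin=P[(u>258)&(u<280)&(v>66)&(v<112)&(P[...,2]>60)]; mu=pin.mean(0); w,V=np.linalg.eigh(np.cov(pin[:,:2].T)); print("pin",mu,V[:,1],np.percentile(pin,[3,97],axis=0),len(pin))
c=P[roi&(P[...,2]>110)]; print("pillar stuff",len(c))
for z0 in range(110,190,4):
    a=c[(c[:,2]>=z0)&(c[:,2]<z0+4)]
    if len(a): print(z0,len(a),a.min(0).round(1),a.max(0).round(1))
fr=P[roi&(P[...,2]>60)&(P[...,2]<110)&(P[...,1]<195)&(P[...,1]>60)]
A=np.c_[fr[:,:2],np.ones(len(fr))]; print("frame plane",np.linalg.lstsq(A,fr[:,2],rcond=None)[0],fr.mean(0))
E
```

```text
base px [ 308  114   44  104 1925] z med 29.943652359341
rect ((558.3106079101562, 126.07931518554688), (58.99810791015625, 147.1919708251953), 5.753459453582764)
board z 24.024735566594273
pin [464.25433587 218.46065121  92.79727321] [-0.06958347  0.99757613] [[459.17362367 198.75079277  87.19088526]
 [469.23716337 237.94805207  92.24121801]] 302
pillar stuff 591
110 9 [576.2 125.8 110.2] [580.8 133.3 113.6]
114 9 [575.9 127.7 114.2] [582.1 132.7 117.4]
118 7 [576.  127.6 118.6] [579.9 133.2 121.8]
122 8 [575.6 128.3 122.8] [579.6 132.9 125.9]
126 2 [576.5 131.1 127.2] [577.4 132.4 127.5]
138 11 [568.4 126.8 139.2] [593.8 137.7 141.9]
142 161 [558.  121.7 142.1] [593.6 137.3 146. ]
146 32 [572.4 121.7 146. ] [592.6 136.5 149.7]
150 12 [575.8 126.3 150.3] [580.8 133.1 153.3]
154 13 [576.  127.6 154.3] [581.5 133.2 158. ]
158 12 [576.1 127.  158.1] [581.2 132.8 162. ]
162 9 [576.  125.9 163.1] [581.4 133.  165.5]
166 11 [576.3 127.8 166.2] [579.4 133.4 169.8]
170 2 [576.7 131.7 170.5] [577.6 132.8 170.5]
174 91 [574.6 124.1 174.3] [584.7 134.4 178. ]
178 4 [576.9 125.4 178.1] [580.  133.5 178.3]
frame plane [-1.92234066e-01 -1.14705639e-02  1.79853512e+02] [515.74485344 127.54772592  79.24673746]
```

```bash
python3 plan.py 464.1,220.8,130,1.65,6 464.1,220.8,66,1.65,4
```

```text
[[[0.06,0.007,0.133],-0.0005],[[0.06,0.007,0.133],-0.0006],[[0.06,0.007,0.134],-0.0005],[[0.06,0.007,0.133],-0.0005],[[0.061,0.008,0.133],-0.0005]]
[[[0.06,0.007,0.133],-0.0006],[[-0.0,-0.0,0.064],0.0],[[-0.0,-0.0,0.064],0.0],[[-0.0,-0.0,0.064],0.0],[[-0.0,-0.0,0.064],0.0]]
end [464.1 220.9  66.1] 1.65
```

>>> {"api": "arm_command", "payload": {"rows": [[[0.06,0.007,0.133],-0.0005],[[0.06,0.007,0.133],-0.0006],[[0.06,0.007,0.134],-0.0005],[[0.06,0.007,0.133],-0.0005],[[0.061,0.008,0.133],-0.0005]], "claw": 0.5}}

```text
t: 4.65
eef_pos: [463.5, 206.4, 162.2]
tcp_rot: [3.141, 0.0, 1.648]
ft_force: [0.6, -0.5, -0.7]
opening: 0.635
grip_force: 0.0
```

>>> {"api": "arm_command", "payload": {"rows": [[[0.06,0.007,0.133],-0.0006],[[0,0,0.064],0],[[0,0,0.064],0],[[0,0,0.064],0],[[0,0,0.064],0]]}}

```text
t: 5.15
eef_pos: [464.2, 221.0, 65.4]
tcp_rot: [3.142, 0.0, 1.65]
ft_force: [0.6, 0.7, -0.1]
opening: 0.501
grip_force: 0.0
```

```bash
python3 - <<'E'
from cell import state, viewer
import cv2, numpy as np
s=state(); print(s["t"],s["eef_pos"],s["tcp_rot"],s["ft_force"],s["opening"])
a=[viewer.read_camera(c)[0] for c in ("wrist","side")]
b=cv2.resize(a[1][150:270,190:350],(533,400)); a=cv2.resize(a[0],(533,400)); cv2.imwrite("pics/w2.png",np.hstack([a[:,130:400],b[:,:500]])[:,:,::-1])
E
```

```text
5.15 [464.19698742 221.0276984   65.36095566] [3.14150583e+00 8.43646871e-05 1.65034522e+00] [ 0.60660967  0.68459465 -0.08880012] 0.5010638300213474
```

View pics/w2.png

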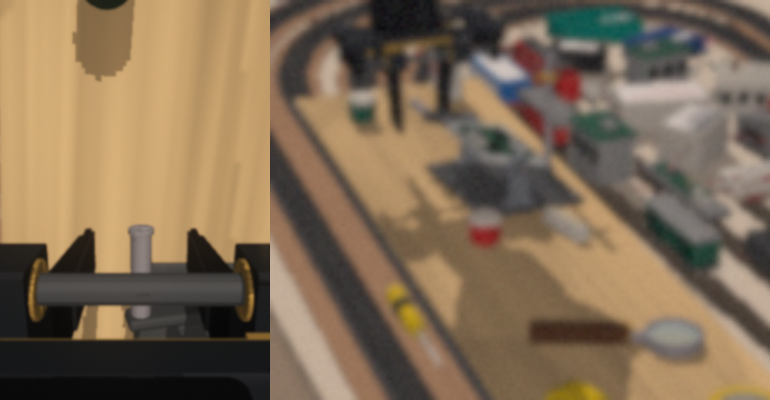

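The pin sits centred between the open fingers, at about (140,270) in the left half of the picture. I'll close the gripper.

>>> {"api": "arm_command", "payload": {"rows": [[[0,0,0],0],[[0,0,0],0],[[0,0,0],0],[[0,0,0],0],[[0,0,0],0]], "claw": 0}}

```text
t: 5.75
eef_pos: [464.3, 220.9, 66.5]
tcp_rot: [3.141, -0.0, 1.65]
ft_force: [0.1, -0.1, 0.3]
opening: 0.134
grip_force: 0.0
```

```bash
cat > arc.py <<'E'
import sys,numpy as np
from plan import rows
from cell import state
a0,a1,n=float(sys.argv[1]),float(sys.argv[2]),int(sys.argv[3])
s=state();p=s["eef_pos"];th=.08
f=lambda a:np.array([-45*np.cos(a)*np.cos(th),-45*np.cos(a)*np.sin(th),45*np.sin(a)])
print(s["opening"],s["grip_force"],s["ft_force"],p)
rows(p,s["tcp_rot"][2],[[*(p+f(a)-f(a0)),s["tcp_rot"][2],1] for a in np.linspace(a0,a1,n+1)[1:]])
E
python3 arc.py 0.19 1.69 15
```

```text
0.13439972288702665 0.0 [ 0.12698316 -0.05019804  0.33041207] [464.25726275 220.90275723  66.46533329]
[[[0.0,0.004,-0.017],-0.0],[[0.0,0.006,-0.017],-0.0],[[0.0,0.008,-0.017],-0.0],[[0.0,0.009,-0.015],-0.0],[[0.0,0.011,-0.015],-0.0]]
[[[0.0,0.012,-0.013],-0.0],[[0.0,0.013,-0.012],-0.0],[[0.0,0.015,-0.01],-0.0],[[0.0,0.016,-0.01],-0.0],[[0.0,0.016,-0.007],-0.0]]
[[[0.0,0.017,-0.006],-0.0],[[0.0,0.017,-0.004],-0.0],[[0.0,0.018,-0.002],-0.0],[[0.0,0.018,-0.001],-0.0],[[0.0,0.018,0.001],-0.0]]
end [513.6 224.8 102.7] 1.65
```

>>> {"api": "arm_command", "payload": {"rows": [[[0,0,0],0],[[0,0,0],0],[[0,0,0],0],[[0,0,0],0],[[0,0,0],0]]}}

```text
t: 6.25
eef_pos: [464.2, 220.9, 66.1]
tcp_rot: [3.141, 0.0, 1.65]
ft_force: [0.5, -0.2, 1.4]
opening: 0.095
grip_force: 30.0
```

>>> {"api": "arm_command", "payload": {"rows": [[[0,0.004,-0.017],0],[[0,0.006,-0.017],0],[[0,0.008,-0.017],0],[[0,0.009,-0.015],0],[[0,0.011,-0.015],0]]}}

```text
t: 6.75
eef_pos: [473.1, 221.5, 86.5]
tcp_rot: [-3.14, 0.0, 1.65]
ft_force: [-2.6, 0.3, -4.0]
opening: 0.096
grip_force: 30.0
```

>>> {"api": "arm_command", "payload": {"rows": [[[0,0.012,-0.013],0],[[0,0.013,-0.012],0],[[0,0.015,-0.01],0],[[0,0.016,-0.01],0],[[0,0.016,-0.007],0]]}}

```text
t: 7.25
eef_pos: [489.7, 223.0, 100.3]
tcp_rot: [-3.138, 0.0, 1.65]
ft_force: [-11.1, 0.5, 10.9]
opening: 0.1
grip_force: 30.0
```

>>> {"api": "arm_command", "payload": {"rows": [[[0,0.017,-0.006],0],[[0,0.017,-0.004],0],[[0,0.018,-0.002],0],[[0,0.018,-0.001],0],[[0,0.018,0.001],0]]}}

```text
t: 7.75
eef_pos: [513.2, 224.5, 103.1]
tcp_rot: [-3.141, 0.001, 1.65]
ft_force: [-4.1, -2.5, 2.2]
opening: 0.095
grip_force: 30.0
```

```bash
python3 arc.py 1.69 3.15 15
```

```text
0.09482270217254635 30.002218186855316 [-4.13617198 -2.50023433  2.20907571] [513.17088089 224.54791759 103.07101814]
[[[0.0,0.017,0.003],-0.0],[[0.0,0.017,0.005],-0.0],[[0.0,0.017,0.006],-0.0],[[0.0,0.015,0.008],-0.0],[[0.0,0.015,0.009],-0.0]]
[[[0.0,0.014,0.01],-0.0],[[0.0,0.013,0.012],-0.0],[[0.0,0.011,0.014],-0.0],[[0.0,0.011,0.014],-0.0],[[0.0,0.008,0.015],-0.0]]
[[[0.0,0.008,0.016],-0.0],[[0.0,0.005,0.016],-0.0],[[0.0,0.004,0.017],-0.0],[[0.0,0.003,0.018],-0.0],[[0.0,0.001,0.017],-0.0]]
end [552.8 227.7  58.1] 1.65
```

>>> {"api": "arm_command", "payload": {"rows": [[[0,0.017,0.003],0],[[0,0.017,0.005],0],[[0,0.017,0.006],0],[[0,0.015,0.008],0],[[0,0.015,0.009],0]]}}

```text
t: 8.25
eef_pos: [533.3, 226.0, 95.0]
tcp_rot: [-3.14, 0.001, 1.65]
ft_force: [-5.0, -4.2, 1.1]
opening: 0.095
grip_force: 30.0
```

>>> {"api": "arm_command", "payload": {"rows": [[[0,0.014,0.01],0],[[0,0.013,0.012],0],[[0,0.011,0.014],0],[[0,0.011,0.014],0],[[0,0.008,0.015],0]]}}

```text
t: 8.75
eef_pos: [547.4, 227.1, 78.6]
tcp_rot: [-3.14, 0.001, 1.65]
ft_force: [-5.0, -3.5, 2.9]
opening: 0.097
grip_force: 30.0
```

>>> {"api": "arm_command", "payload": {"rows": [[[0,0.008,0.016],0],[[0,0.005,0.016],0],[[0,0.004,0.017],0],[[0,0.003,0.018],0],[[0,0.001,0.017],0]]}}

```text
t: 9.25
eef_pos: [552.9, 227.5, 57.8]
tcp_rot: [-3.141, 0.001, 1.65]
ft_force: [-4.2, -3.7, 3.9]
opening: 0.094
grip_force: 30.0
```

>>> {"api": "arm_command", "payload": {"rows": [[[0,0,0.007],0],[[0,0,0.004],0],[[0,0,0],0],[[0,0,0],0],[[0,0,0],0]]}}

```text
t: 9.75
eef_pos: [552.9, 227.5, 54.9]
tcp_rot: [-3.141, 0.001, 1.65]
ft_force: [-3.4, -3.6, 0.5]
opening: 0.097
grip_force: 30.0
```

>>> {"api": "arm_command", "payload": {"rows": [[[0,0,0.008],0],[[0,0,0.008],0],[[0,0,0.008],0],[[0,0,0],0],[[0,0,0],0]]}}

```text
t: 10.25
eef_pos: [553.2, 227.9, 51.7]
tcp_rot: [3.14, -0.0, 1.65]
ft_force: [-12.7, -5.5, 30.7]
opening: 0.095
grip_force: 30.0
```

```bash
python3 - <<'E'
from cell import state, viewer
from h import cloud
import cv2, numpy as np
s=state(); print(s["t"],s["eef_pos"],s["ft_force"])
k=viewer.get_calibration("wrist")
for c in ("wrist","scene","side"):
    p,d=viewer.read_camera(c); P=cloud(d,c)
    o=P-np.array([516.2,124.7,24]);t=.08;x=o[...,0]*np.cos(t)+o[...,1]*np.sin(t);y=-o[...,0]*np.sin(t)+o[...,1]*np.cos(t);z=o[...,2]
    m=(abs(x)<32)&(abs(y)<50)&(z>40)&(z<75)&(d>0)
    print(c,m.sum())
    if m.sum()>50:
        A=np.c_[x[m],y[m],np.ones(m.sum())];b=z[m]
        for i in range(6):
            f=np.linalg.lstsq(A,b,rcond=None)[0];r=b-A@f;g=abs(r-np.median(r))<2.5;A,b=A[g],b[g]
        print(f,len(b))
E
```

```text
10.25 [553.24069513 227.89839193  51.74899778] [-12.71549679  -5.47906027  30.71289502]
wrist 0
scene 0
side 195
[-4.63633604e-03  3.99356411e-03  5.13689392e+01] 152
```

Pressed against the stop, and the board is level. I'll release, rise and look.

>>> {"api": "arm_command", "payload": {"rows": [[[0,0,0],0],[[0,0,0],0],[[0,0,0],0],[[0,0,0],0],[[0,0,0],0]], "claw": 0.4}}

```text
t: 10.9
eef_pos: [553.2, 228.0, 48.4]
tcp_rot: [-3.142, 0.0, 1.65]
ft_force: [-0.7, 0.0, -0.5]
opening: 0.393
grip_force: 0.0
```

>>> {"api": "arm_command", "payload": {"rows": [[[0,0,-0.1],0],[[0,0,-0.16],0],[[0,0,-0.18],0],[[0,0,-0.18],0],[[0,-0.06,-0.18],0]]}}

```text
t: 11.4
eef_pos: [538.8, 226.7, 250.2]
tcp_rot: [3.141, 0.0, 1.65]
ft_force: [0.9, 0.3, 0.0]
opening: 0.4
grip_force: 0.0
```

```bash
python3 plan.py 470,90,300,1.65,5
```

```text
[[[-0.105,-0.063,-0.04],-0.0],[[-0.104,-0.064,-0.04],-0.0001],[[-0.105,-0.063,-0.04],0.0],[[-0.105,-0.064,-0.039],-0.0],[[-0.104,-0.063,-0.04],-0.0]]
end [470.1  90.1 299.9] 1.65
```

>>> {"api": "arm_command", "payload": {"rows": [[[-0.105,-0.063,-0.04],0],[[-0.104,-0.064,-0.04],0],[[-0.105,-0.063,-0.04],0],[[-0.105,-0.064,-0.039],0],[[-0.104,-0.063,-0.04],0]]}}

```text
t: 11.9
eef_pos: [468.8, 89.2, 298.7]
tcp_rot: [3.142, 0.0, 1.65]
ft_force: [0.4, -0.8, 0.1]
opening: 0.4
grip_force: 0.0
```

```bash
cat > look.py <<'E'
from h import *
from cell import state, viewer, models
import cv2
k=viewer.get_calibration("wrist")
p,d=viewer.read_camera("wrist"); P=cloud(d,"wrist")
v,u=np.mgrid[:384,:512]
def fit(O,th,name,p,P,d,pr=True):
    o=P-np.array([*O,24]);x=o[...,0]*np.cos(th)+o[...,1]*np.sin(th);y=-o[...,0]*np.sin(th)+o[...,1]*np.cos(th);z=o[...,2]
    m=(abs(x)<32)&(abs(y)<50)&(z>40)&(z<75)&(d>0)
    A=np.c_[x[m],y[m],np.ones(m.sum())];b=z[m]
    for i in range(6):
        f=np.linalg.lstsq(A,b,rcond=None)[0];r=b-A@f;g=abs(r-np.median(r))<2;A,b=A[g],b[g]
    print(name,"board plane",f,len(b))
    ch=(abs(x)<25)&(abs(y)<45)&(p.max(-1)<50)&(z>48)&(z<65)
    n,l,st,ce=cv2.connectedComponentsWithStats(ch.astype(np.uint8));kk=1+st[1:,4].argmax();print("chip",st[kk],np.median(P[l==kk],0),np.median(x[l==kk]),np.median(y[l==kk]))
    pt=(x>46)&(x<54.5)&(abs(y)<5)&(z>80); print("pointer",pt.sum(),np.sort(P[pt][:,2]).round(1), np.median(P[pt],0))
    co=(np.hypot(x-64,y)<9)&(np.hypot(x-64,y)>6)&(z>100)&(z<145); print("collar",co.sum(),np.percentile(P[co][:,2],[5,25,50,75,95]))
    tp=(np.hypot(x-64,y)<4)&(z>149); print("pillar top",tp.sum(),np.median(P[tp],0))
fit((516.2,124.7),.08,"w",p,P,d)
for l in ["chip","focus_mark","stand","crank_pin"]: print(l,[(np.round(x["position"],1).tolist(),round(x["confidence"],2)) for x in models.mark_of("wrist",l)[:2]])
cv2.imwrite("pics/w3.png",cv2.resize(p[60:310,200:450,::-1],(600,600)))
E
python3 look.py
```

```text
w board plane [2.23877975e-03 2.06828954e-03 5.47770473e+01] 4179
chip [299 120  11  11 109] [513.86939359 140.59907317  81.67179306] -0.6095949450344598 16.008003195694233
pointer 28 [143.6 144.  144.1 144.1 144.1 144.2 144.5 144.8 144.9 145.  145.1 145.1
 145.1 145.2 145.2 145.2 145.2 145.2 145.3 145.3 145.7 145.9 145.9 145.9
 146.  146.2 146.5 146.7] [566.43346513 125.72263468 145.18989909]
collar 90 [143.43819503 146.32084667 147.17854058 149.55276957 166.25994245]
pillar top 50 [579.3852189  128.89920937 178.66521972]
chip [([512.6, 143.4, 78.1], 0.56)]
focus_mark [([568.1, 128.2, 141.2], 0.8)]
stand [([516.5, 123.9, 22.6], 0.97)]
crank_pin [([551.2, 228.5, 75.3], 0.94)]
```

View pics/w3.png

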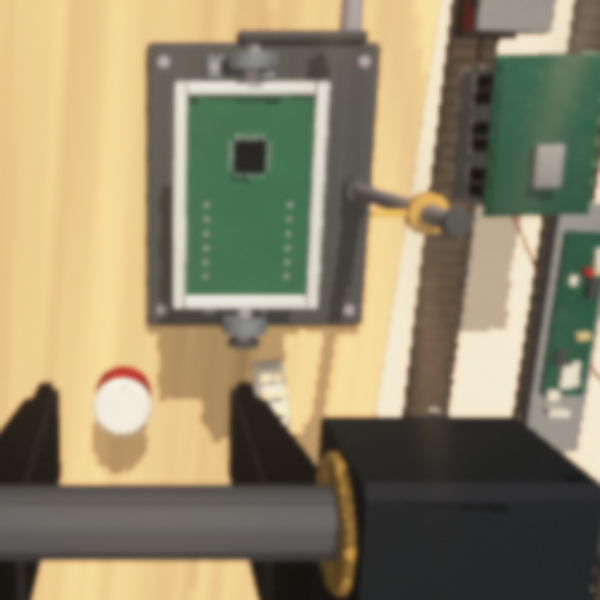

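The picture shows the board turned over and level, with the square chip up at crop (250,155). The collar and pointer are at (375–440,212). I'll refine the chip's y from the board outline while planning the approach to the loupe.

```bash
python3 - <<'E'
from h import *
from cell import viewer,models
import cv2
for c in ("wrist","scene","side"):
    p,d=viewer.read_camera(c);k=viewer.get_calibration(c);K=np.array(k["camera_matrix"]);T=np.linalg.inv(k["world_to_cam"])
    v,u=np.mgrid[:384,:512]
    R=np.stack([(u-K[0,2])/K[0,0],-(v-K[1,2])/K[1,1],-np.ones(u.shape)],-1)@T[:3,:3].T
    def onplane(z): return T[:3,3]+R*((z-T[2,3])/R[...,2])[...,None]
    Q=onplane(78.);near=(abs(Q[...,0]-515)<50)&(abs(Q[...,1]-125)<70)
    h=cv2.cvtColor(p,cv2.COLOR_RGB2HSV)
    g=near&(h[...,0]>50)&(h[...,0]<95)&(h[...,1]>90)
    n,l,st,ce=cv2.connectedComponentsWithStats(cv2.morphologyEx(g.astype(np.uint8),cv2.MORPH_CLOSE,np.ones((3,3))));kk=1+st[1:,4].argmax();m=l==kk
    print(c,"green",st[kk],cv2.minAreaRect(Q[m][:,:2].astype(np.float32)))
    Q8=onplane(80.);b=(abs(Q8[...,0]-514)<15)&(abs(Q8[...,1]-143)<18)&(p.max(-1)<65)
    print("  chip",b.sum(),Q8[b].mean(0))
    for t in ["chip","stand","loupe_handle","loupe_lens"]:print("  ",t,[(np.round(x["position"],1).tolist(),round(x["confidence"],2)) for x in models.mark_of(c,t)[:1]])
E
python3 plan.py 470,-150,280,2.22,8 430,-190,270,2.79,7
```

```text
wrist green [ 279  103   49   79 3021] ((517.0482177734375, 124.14512634277344), (54.78932571411133, 89.33869171142578), 4.549970626831055)
  chip 138 [514.80929729 143.9788752   80.        ]
   chip [([516.0, 147.4, 79.0], 0.74)]
   stand [([516.8, 121.6, 23.9], 0.98)]
   loupe_handle []
   loupe_lens []
scene green [213 195  20  18 147] ((517.6470947265625, 103.25668334960938), (51.26628112792969, 41.92655563354492), 7.496097564697266)
  chip 15 [513.36623736 145.976521    80.        ]
   chip [([513.5, 148.1, 78.9], 0.64)]
   stand [([515.3, 127.1, 24.5], 0.89)]
   loupe_handle []
   loupe_lens [([510.9, 126.3, 24.2], 0.44)]
side green [255 189   8   6  33] ((521.261962890625, 122.93968963623047), (46.22847366333008, 24.771167755126953), 70.39496612548828)
  chip 8 [510.76400818 138.41856209  80.        ]
   chip [([515.3, 144.8, 77.7], 0.82)]
   stand [([515.8, 124.7, 23.4], 0.66)]
   loupe_handle [([481.6, -214.2, 30.9], 0.97)]
   loupe_lens [([549.2, -248.6, 30.7], 0.73)]
[[[-0.12,-0.009,0.009],-0.0227],[[-0.118,-0.018,0.009],-0.0227],[[-0.118,-0.026,0.01],-0.0226],[[-0.115,-0.035,0.009],-0.0227],[[-0.112,-0.042,0.009],-0.0227]]
[[[-0.109,-0.051,0.009],-0.0227],[[-0.105,-0.058,0.009],-0.0226],[[-0.101,-0.065,0.009],-0.0227],[[-0.004,-0.032,0.006],-0.0259],[[-0.002,-0.032,0.006],-0.0259]]
[[[0.001,-0.033,0.005],-0.026],[[0.003,-0.032,0.006],-0.0259],[[0.006,-0.031,0.006],-0.0259],[[0.009,-0.032,0.006],-0.0259],[[0.011,-0.03,0.005],-0.026]]
end [ 430.  -190.   270.1] 2.79
```

```bash
python3 plan.py 555,-243,270,2.79,10
```

```text
[[[-0.136,0.024,0.011],-0.0363],[[-0.137,0.008,0.012],-0.0363],[[-0.137,-0.008,0.011],-0.0363],[[-0.136,-0.023,0.011],-0.0362],[[-0.132,-0.039,0.012],-0.0363]]
[[[-0.127,-0.053,0.011],-0.0363],[[-0.12,-0.068,0.011],-0.0363],[[-0.111,-0.08,0.012],-0.0363],[[-0.102,-0.093,0.011],-0.0363],[[-0.09,-0.104,0.011],-0.0363]]
end [ 554.9 -243.1  270.1] 2.79
```

>>> {"api": "arm_command", "payload": {"rows": [[[-0.136,0.024,0.011],-0.0363],[[-0.137,0.008,0.012],-0.0363],[[-0.137,-0.008,0.011],-0.0363],[[-0.136,-0.023,0.011],-0.0362],[[-0.132,-0.039,0.012],-0.0363]]}}

```text
t: 13.4
eef_pos: [512.5, -77.9, 284.1]
tcp_rot: [3.141, 0.0, 2.225]
ft_force: [0.6, 1.0, 0.8]
opening: 0.402
grip_force: 0.0
```

>>> {"api": "arm_command", "payload": {"rows": [[[-0.127,-0.053,0.011],-0.0363],[[-0.12,-0.068,0.011],-0.0363],[[-0.111,-0.08,0.012],-0.0363],[[-0.102,-0.093,0.011],-0.0363],[[-0.09,-0.104,0.011],-0.0363]]}}

```text
t: 13.9
eef_pos: [555.1, -244.6, 269.9]
tcp_rot: [-3.142, -0.0, 2.795]
ft_force: [0.5, 0.3, 0.4]
opening: 0.4
grip_force: 0.0
```

>>> {"api": "arm_command", "payload": {"rows": [[[0,0,0],0],[[0,0,0],0],[[0,0,0],0],[[0,0,0],0],[[0,0,0],0]]}}

```text
t: 14.4
eef_pos: [555.0, -242.3, 270.5]
tcp_rot: [-3.141, 0.0, 2.791]
ft_force: [-0.1, -0.1, -0.6]
opening: 0.401
grip_force: 0.0
```

```bash
python3 - <<'E'
from h import *
from cell import state,viewer,models
import cv2
s=state();print(s["eef_pos"],s["tcp_rot"])
p,d=viewer.read_camera("wrist");P=cloud(d,"wrist");cv2.imwrite("pics/w4.png",p[:,:,::-1])
ROI=(P[...,0]>380)&(P[...,0]<600)&(P[...,1]>-330)&(P[...,1]<-150)&(d>0)
print("board z",np.median(P[ROI][:,2]))
hm=ROI&(P[...,2]>36)&(P[...,2]<52)&(p.max(-1)<110)
n,l,st,ce=cv2.connectedComponentsWithStats(hm.astype(np.uint8));k=1+st[1:,4].argmax();q=P[l==k]
r=cv2.minAreaRect(q[:,:2].astype(np.float32));print("handle",st[k],r,cv2.boxPoints(r).round(1).tolist(),np.median(q[:,2]))
for c in("wrist",):
  for t in["loupe_handle","loupe_lens","loupe"]:print(t,[(np.round(x["position"],1).tolist(),round(x["confidence"],2)) for x in models.mark_of(c,t)[:2]])
E
```

```text
[ 554.97212123 -242.33116186  270.49318918] [-3.14144073e+00  4.99695300e-04  2.79068402e+00]
board z 366.4407425630003
handle [ 251   54   15   81 1080] ((476.1579284667969, -216.58746337890625), (15.848249435424805, 88.17061614990234), 68.62287902832031) [[432.20001220703125, -207.89999389648438], [514.2999877929688, -240.0], [520.0999755859375, -225.3000030517578], [438.0, -193.10000610351562]] 41.73967139277434
loupe_handle [([485.5, -219.5, 35.4], 0.83)]
loupe_lens [([555.7, -248.8, 28.6], 0.6)]
loupe [([512.7, -226.4, 21.3], 0.76)]
```

View pics/w4.png

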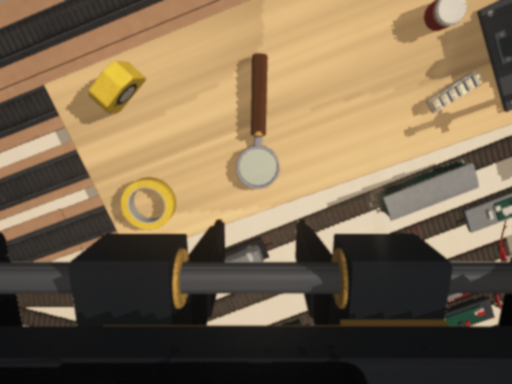

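Straight and unobstructed: handle at pixel (259,54–134), lens at (258,166). I'll move to grasp it.

```bash
python3 plan.py 484.5,-219.9,100,2.769,5 484.5,-219.9,27,2.769,5
```

```text
[[[0.059,-0.002,0.136],0.0014],[[0.059,-0.003,0.136],0.0013],[[0.06,-0.002,0.137],0.0014],[[0.059,-0.003,0.136],0.0014],[[0.059,-0.004,0.136],0.0013]]
[[[0.0,0.0,0.058],0.0],[[0.0,0.0,0.059],0.0],[[0.0,0.0,0.058],0.0],[[0.0,0.0,0.059],0.0],[[0.0,0.0,0.058],0.0]]
end [ 484.5 -220.    27. ] 2.769
```

>>> {"api": "arm_command", "payload": {"rows": [[[0.059,-0.002,0.136],0.0014],[[0.059,-0.003,0.136],0.0013],[[0.06,-0.002,0.137],0.0014],[[0.059,-0.003,0.136],0.0014],[[0.059,-0.004,0.136],0.0013]]}}

```text
t: 15.1
eef_pos: [483.9, -220.0, 99.0]
tcp_rot: [-3.141, 0.001, 2.769]
ft_force: [0.4, -0.4, -0.5]
opening: 0.397
grip_force: 0.0
```

>>> {"api": "arm_command", "payload": {"rows": [[[0,0,0.058],0],[[0,0,0.059],0],[[0,0,0.058],0],[[0,0,0.059],0],[[0,0,0.056],0]]}}

```text
t: 15.6
eef_pos: [484.6, -220.3, 26.8]
tcp_rot: [-3.141, 0.0, 2.769]
ft_force: [1.0, 0.0, -0.1]
opening: 0.399
grip_force: 0.0
```

>>> {"api": "arm_command", "payload": {"rows": [[[0,0,0],0],[[0,0,0],0],[[0,0,0],0],[[0,0,0],0],[[0,0,0],0]], "claw": 0}}

```text
t: 16.1
eef_pos: [484.8, -220.5, 28.1]
tcp_rot: [-3.141, 0.001, 2.769]
ft_force: [0.3, 0.3, 4.4]
opening: 0.188
grip_force: 30.0
```

>>> {"api": "arm_command", "payload": {"rows": [[[0,0,0],0],[[0,0,0],0],[[0,0,0],0],[[0,0,0],0],[[0,0,0],0]]}}

```text
t: 16.6
eef_pos: [484.8, -220.4, 28.1]
tcp_rot: [-3.141, 0.001, 2.769]
ft_force: [-0.7, 1.1, 6.1]
opening: 0.188
grip_force: 30.0
```

```bash
python3 plan.py 484.8,-220.4,33,2.769,2 484.8,-220.4,75,2.769,3 480,-180,190,2.769,5 445.1,171.1,215,2.769,15
```

```text
[[[-0.0,0.0,-0.01],-0.0],[[-0.0,0.0,-0.01],-0.0001],[[-0.0,0.0,-0.056],0.0],[[-0.0,0.0,-0.056],0.0],[[-0.0,0.0,-0.056],0.0]]
[[[0.015,0.029,-0.092],0.0],[[0.016,0.028,-0.092],0.0],[[0.015,0.029,-0.092],0.0],[[0.015,0.029,-0.092],0.0],[[0.016,0.029,-0.092],0.0]]
[[[0.043,0.084,-0.007],0.0],[[0.042,0.084,-0.006],0.0],[[0.043,0.083,-0.007],0.0],[[0.043,0.084,-0.007],0.0],[[0.043,0.084,-0.006],0.0]]
[[[0.042,0.084,-0.007],0.0],[[0.043,0.084,-0.006],0.0],[[0.043,0.083,-0.007],0.0],[[0.042,0.084,-0.007],0.0],[[0.043,0.084,-0.006],0.0]]
[[[0.043,0.084,-0.007],0.0],[[0.043,0.084,-0.007],0.0],[[0.042,0.083,-0.006],0.0],[[0.043,0.084,-0.007],0.0],[[0.043,0.084,-0.007],0.0]]
end [445.  171.1 215.1] 2.769
```

>>> {"api": "arm_command", "payload": {"rows": [[[0,0,-0.01],0],[[0,0,-0.01],0],[[0,0,-0.056],0],[[0,0,-0.056],0],[[0,0,-0.056],0]]}}

```text
t: 17.1
eef_pos: [484.3, -220.2, 74.9]
tcp_rot: [-3.142, -0.0, 2.769]
ft_force: [0.6, 0.1, 0.5]
opening: 0.189
grip_force: 30.0
```

>>> {"api": "arm_command", "payload": {"rows": [[[0.015,0.029,-0.092],0],[[0.016,0.028,-0.092],0],[[0.015,0.029,-0.092],0],[[0.015,0.029,-0.092],0],[[0.016,0.029,-0.092],0]]}}

```text
t: 17.6
eef_pos: [479.3, -179.3, 190.4]
tcp_rot: [-3.142, -0.0, 2.769]
ft_force: [0.5, -0.2, -0.8]
opening: 0.192
grip_force: 30.0
```

```bash
cat > lens.py <<'E'
from h import *
from cell import state,viewer,models
import cv2,sys
s=state();e=s["eef_pos"];print(s["t"],e,s["tcp_rot"],s["opening"],s["grip_force"])
p,d=viewer.read_camera("wrist");P=cloud(d,"wrist")
cv2.imwrite(f"pics/{sys.argv[1]}.png",p[:,:,::-1])
y=s["tcp_rot"][2];c,n=np.cos(y),np.sin(y)
for cam in("wrist","side","scene"):
    if cam!="wrist": p,d=viewer.read_camera(cam);P=cloud(d,cam)
    D=P-e;X=-(c*D[...,0]+n*D[...,1]);Y=n*D[...,0]-c*D[...,1];Z=D[...,2]   # loupe x (to lens), across, up, from TCP
    ring=(np.hypot(X-75,Y)<32)&(abs(Z)<22)&(d>0)
    print(cam,"lens+ring px",ring.sum(),"mid",np.median(P[ring],0) if ring.any() else 0)
    if ring.sum()>30: q=np.c_[X[ring],Y[ring],Z[ring]];print("  box",np.percentile(q,[1,50,99],axis=0).round(1).tolist());A=np.c_[q[:,:2],np.ones(len(q))];f=np.linalg.lstsq(A,q[:,2],rcond=None)[0];print("  slopes",f)
    h=(X>10)&(X<37)&(abs(Y)<9)&(abs(Z-10)<20)&(d>0)|(X<-12)&(X>-54)&(abs(Y)<9)&(abs(Z-10)<20)&(d>0)
    if h.sum()>15: A=np.c_[X[h],np.ones(h.sum())];print("  handle",h.sum(),np.linalg.lstsq(A,Z[h],rcond=None)[0],np.median(Z[h]))
    for t in["loupe_handle","loupe_lens","chip","focus_mark"]:print("  ",t,[(np.round(x["position"],1).tolist(),round(x["confidence"],2)) for x in models.mark_of(cam,t)[:1]])
E
python3 lens.py w5
```

```text
17.6 [ 479.34328931 -179.32952378  190.42818319] [-3.14150483e+00 -1.24361811e-04  2.76873990e+00] 0.1916752248454666 29.99586582183838
wrist lens+ring px 530 mid [ 523.61678245 -196.20666704  197.99151537]
  box [[43.3, -14.9, -0.2], [49.5, 0.3, 7.6], [53.8, 14.9, 10.9]]
  slopes [-8.02800226e-01 -5.61647648e-03  4.58282311e+01]
  handle 3723 [6.38575144e-03 1.68522243e+01] 16.8921509377995
   loupe_handle [([481.9, -178.5, 197.0], 0.77)]
   loupe_lens []
   chip [([477.4, -178.9, 196.0], 0.75)]
   focus_mark []
side lens+ring px 168 mid [ 546.83339717 -213.58488583  191.07585126]
  box [[47.3, -30.0, -7.5], [74.0, -8.4, 0.6], [99.2, 23.9, 5.1]]
  slopes [-0.00643932  0.0750894   1.13164546]
  handle 56 [-3.73879334e-03  7.04507919e+00] 9.304636639862792
   loupe_handle [([478.8, -174.8, 196.2], 0.92)]
   loupe_lens []
   chip [([517.6, 143.1, 79.2], 0.7)]
   focus_mark []
scene lens+ring px 0 mid 0
   loupe_handle []
   loupe_lens [([550.5, 2.6, 28.4], 0.19)]
   chip [([515.0, 149.2, 80.6], 0.87)]
   focus_mark [([566.0, 129.0, 141.6], 0.36)]
```

The loupe is held level. I'll carry it over the stand.

>>> {"api": "arm_command", "payload": {"rows": [[[0.043,0.084,-0.007],0],[[0.042,0.084,-0.006],0],[[0.043,0.083,-0.007],0],[[0.043,0.084,-0.007],0],[[0.043,0.084,-0.006],0]]}}

```text
t: 18.85
eef_pos: [467.8, -61.9, 197.7]
tcp_rot: [-3.142, 0.0, 2.769]
ft_force: [-0.4, 0.2, -0.6]
opening: 0.185
grip_force: 30.0
```

>>> {"api": "arm_command", "payload": {"rows": [[[0.042,0.084,-0.007],0],[[0.043,0.084,-0.006],0],[[0.043,0.083,-0.007],0],[[0.042,0.084,-0.007],0],[[0.043,0.084,-0.006],0]]}}

```text
t: 19.35
eef_pos: [456.4, 55.2, 206.0]
tcp_rot: [-3.142, 0.0, 2.769]
ft_force: [0.8, 0.5, -1.5]
opening: 0.187
grip_force: 30.0
```

>>> {"api": "arm_command", "payload": {"rows": [[[0.043,0.084,-0.007],0],[[0.043,0.084,-0.007],0],[[0.042,0.083,-0.006],0],[[0.043,0.084,-0.007],0],[[0.043,0.084,-0.007],0]]}}

```text
t: 19.85
eef_pos: [444.7, 172.3, 214.5]
tcp_rot: [3.142, 0.0, 2.769]
ft_force: [0.3, 0.0, -0.5]
opening: 0.187
grip_force: 30.0
```

```bash
python3 lens.py w6; python3 plan.py 445.1,171.1,180,2.769,5 445.1,171.1,140,2.769,10
```

```text
19.85 [444.68053684 172.26215946 214.48220143] [3.14154396e+00 1.96211986e-04 2.76878507e+00] 0.1874054779766215 29.99578356742859
wrist lens+ring px 482 mid [488.14743912 157.06468331 218.19703251]
  box [[43.3, -13.7, -3.6], [48.1, 1.6, 3.7], [52.3, 16.3, 7.9]]
  slopes [-1.03725895e+00 -5.23433499e-03  5.26916235e+01]
  handle 3498 [3.48496778e-04 1.39148516e+01] 13.997048434817316
   loupe_handle [([443.9, 172.4, 216.1], 0.65)]
   loupe_lens []
   chip []
   focus_mark []
side lens+ring px 93 mid [514.0878763  140.49586038 216.47116322]
  box [[44.4, -30.9, -5.3], [75.1, -6.1, 2.0], [100.4, 21.7, 6.5]]
  slopes [0.00915228 0.06670403 1.28945358]
  handle 52 [0.02010092 7.61952353] 8.919088642723068
   loupe_handle [([444.5, 172.4, 219.9], 0.75)]
   loupe_lens [([510.4, 142.6, 215.7], 0.79)]
   chip [([516.1, 142.7, 77.6], 0.58)]
   focus_mark []
scene lens+ring px 1 mid [495.10945139 161.41020534 213.50993136]
  handle 98 [7.61884749e-03 1.38463735e+01] 14.214136723873992
   loupe_handle [([444.1, 173.8, 221.8], 0.7)]
   loupe_lens [([447.8, 172.0, 221.6], 0.2)]
   chip [([512.1, 149.3, 78.3], 0.53)]
   focus_mark []
[[[-0.0,0.0,0.027],-0.0],[[-0.0,0.0,0.028],-0.0001],[[-0.0,0.0,0.027],0.0],[[-0.001,0.0,0.028],-0.0],[[0.0,0.0,0.027],-0.0]]
[[[0.0,0.0,0.016],-0.0],[[0.0,0.0,0.016],-0.0],[[0.0,0.0,0.016],-0.0],[[0.0,0.0,0.016],-0.0],[[0.0,0.0,0.016],-0.0]]
[[[0.0,0.0,0.016],-0.0],[[0.0,0.0,0.016],-0.0],[[0.0,0.0,0.016],-0.0],[[0.0,0.0,0.016],-0.0],[[0.0,0.0,0.016],-0.0]]
end [445.1 171.  140.1] 2.769
```

>>> {"api": "arm_command", "payload": {"rows": [[[0,0,0.028],0],[[0,0,0.028],0],[[0,0,0.028],0],[[0,0,0.028],0],[[0,0,0.028],0]]}}

```text
t: 21.1
eef_pos: [444.8, 171.3, 178.5]
tcp_rot: [-3.141, -0.0, 2.769]
ft_force: [0.2, 0.2, -1.0]
opening: 0.186
grip_force: 30.0
```

>>> {"api": "arm_command", "payload": {"rows": [[[0,0,0.016],0],[[0,0,0.016],0],[[0,0,0.016],0],[[0,0,0.016],0],[[0,0,0.016],0]]}}

```text
t: 21.6
eef_pos: [444.9, 171.3, 159.1]
tcp_rot: [3.142, 0.0, 2.769]
ft_force: [0.1, -0.3, 0.3]
opening: 0.188
grip_force: 30.0
```

>>> {"api": "arm_command", "payload": {"rows": [[[0,0,0.016],0],[[0,0,0.016],0],[[0,0,0.016],0],[[0,0,0.016],0],[[0,0,0.016],0]]}}

```text
t: 22.1
eef_pos: [444.8, 171.3, 139.0]
tcp_rot: [-3.142, 0.0, 2.769]
ft_force: [0.5, -0.5, -1.2]
opening: 0.188
grip_force: 30.0
```

>>> {"api": "arm_command", "payload": {"rows": [[[0,0,0],0],[[0,0,0],0],[[0,0,0],0],[[0,0,0],0],[[0,0,0],0]]}}

```text
t: 22.6
eef_pos: [444.9, 171.3, 139.5]
tcp_rot: [3.142, 0.0, 2.769]
ft_force: [0.7, -0.0, -0.5]
opening: 0.187
grip_force: 30.0
```

```bash
python3 lens.py w7; python3 - <<'E'
from cell import viewer
from h import *
import cv2
p,d=viewer.read_camera("side");P=cloud(d,"side")
q=p[150:240,210:330];b,_=viewer.read_camera("scene");b=b[150:240,160:280]
cv2.imwrite("pics/s7.png",cv2.resize(np.vstack([q,b]),(400,600),interpolation=cv2.INTER_CUBIC)[:,:,::-1])
o=P-np.array([516.2,124.7,24]);th=.08;x=o[...,0]*np.cos(th)+o[...,1]*np.sin(th);y=-o[...,0]*np.sin(th)+o[...,1]*np.cos(th);z=o[...,2]
for n,m in(("pointer",(x>44)&(x<55)&(abs(y)<6)&(z>90)),("collar",(np.hypot(x-64,y)<12)&(np.hypot(x-64,y)>5.5)&(z>100)&(z<140)),("top",(np.hypot(x-64,y)<7)&(z>146)),("lens",(np.hypot(x,y-20)<29)&(z>100))):print(n,m.sum(),np.percentile(P[m][:,2],[3,50,97]).round(1) if m.any() else"")
E
```

```text
22.6 [444.90529161 171.26769736 139.47405793] [3.14152634e+00 2.68746195e-04 2.76877373e+00] 0.1871063655997042 29.996043741703033
wrist lens+ring px 506 mid [488.36451909 153.84782058 143.21747929]
  box [[43.4, -15.7, -3.7], [49.0, -0.4, 3.7], [53.1, 14.2, 7.7]]
  slopes [-9.23962694e-01 -3.73476130e-03  4.77371778e+01]
  handle 3608 [3.99198830e-04 1.35706104e+01] 13.681621276376589
   loupe_handle [([445.0, 171.6, 142.0], 0.58)]
   loupe_lens []
   chip [([518.0, 146.1, 75.5], 0.79)]
   focus_mark []
side lens+ring px 105 mid [512.29975025 138.49885966 141.5163782 ]
  box [[43.6, -30.0, -6.6], [72.8, -8.1, 2.0], [100.5, 23.6, 6.4]]
  slopes [0.00371911 0.09934664 1.67766191]
  handle 55 [-0.02611643  7.83928456] 10.015656641690896
   loupe_handle [([446.2, 174.7, 144.5], 0.67)]
   loupe_lens [([508.8, 145.2, 141.9], 0.53)]
   chip [([516.2, 142.0, 78.7], 0.81)]
   focus_mark [([460.2, -1.1, 25.2], 0.74)]
scene lens+ring px 0 mid 0
   loupe_handle []
   loupe_lens []
   chip []
   focus_mark []
pointer 3 [136.3 139.3 140.6]
collar 13 [130.9 141.  157.9]
top 2 [170.6 172.4 174.2]
lens 87 [134.  142.5 414.9]
```

View pics/s7.png

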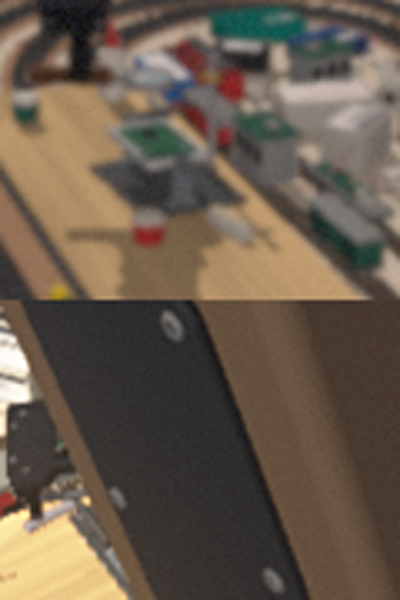

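The side crop shows the level board with the loupe's dark outline above it; the scene view is blocked by the arm. I'll cross-check the lens offset using the earlier clear wrist picture (w4).

```bash
python3 - <<'E'
from cell import state,viewer
from scipy.spatial.transform import Rotation as Ro
import numpy as np,cv2
def M(p,r):
    T=np.eye(4);T[:3,:3]=Ro.from_euler("xyz",r).as_matrix();T[:3,3]=p;return T
s=state();k=viewer.get_calibration("wrist");K=np.array(k["camera_matrix"])
X=np.linalg.inv(M(s["eef_pos"],s["tcp_rot"]))@np.linalg.inv(k["world_to_cam"])
T=M([554.972,-242.331,270.493],[-3.14144,.0005,2.790684])@X
im=cv2.imread("pics/w4.png")
def onp(u,v,z):
    r=T[:3,:3]@np.array([(u-K[0,2])/K[0,0],-(v-K[1,2])/K[1,1],-1]);return T[:3,3]+r*(z-T[2,3])/r[2]
h=cv2.cvtColor(im,cv2.COLOR_BGR2HSV)[130:200,225:295].astype(int)
m=(h[...,1]<75).astype(np.uint8)
n,l,st,ce=cv2.connectedComponentsWithStats(m);i=1+st[1:,4].argmax();print(st[i]+[225,130,0,0,0])
c,_=cv2.findContours((l==i).astype(np.uint8),0,1);c=max(c,key=cv2.contourArea)[:,0,:]+[225,130]
cc=c[c[:,1]>146]; e=cv2.fitEllipse(cc.astype(np.float32));print(e,onp(*e[0],36),onp(*e[0],30),27*2*335.8/430)
H=cv2.HoughCircles(cv2.cvtColor(im,cv2.COLOR_BGR2GRAY)[130:200,225:295],cv2.HOUGH_GRADIENT,1,20,param1=80,param2=12,minRadius=16,maxRadius=26)
print(H[0][:2]+[225,130,0], onp(H[0][0][0]+225,H[0][0][1]+130,33))
dk=(im.max(-1)<110);dk[:48]=0;dk[140:]=0;dk[:,:240]=0;dk[:,280:]=0
ys,xs=np.nonzero(dk);r=cv2.minAreaRect(np.array([onp(a,b,42)[:2] for a,b in zip(xs,ys)],np.float32));print(r)
E
```

```text
[ 236  137   43   52 1564]
((257.1834716796875, 166.73936462402344), (42.5205078125, 42.99525833129883), 15.98997688293457) [ 554.06982613 -246.21395148   36.        ] [ 554.98567231 -246.60600203   30.        ] 42.17023255813954
[[257.5        165.5         18.29999924]] [ 553.22141981 -245.51495835   33.        ]
((476.1369323730469, -216.43902587890625), (15.77963924407959, 87.69799041748047), 68.5912857055664)
```

```bash
python3 -c "
from cell import env; print(env.job_done())"
```

```text
the job is handed in; nothing more can be done
None
```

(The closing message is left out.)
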